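# Refit the walnut shelf board under its lip

### The arm

A 7-joint arm with a two-finger parallel gripper is mounted at the origin on the work surface. World frame = base frame: x ahead of the robot, y to its left, z up, the work surface at z = 0. Lengths are in m, angles in rad, forces in N, time in s.
With the tool pointing down it reaches from about 0.35 to 0.9 m from the base axis. Payload 8.1 kg.
Tool frame: the origin (TCP) lies midway between the tips of the shut fingers; the grasp point (between the pads) lies behind it (arm.tcp_to_grasp is the z of the grasp point in the tool frame, in m); z points along the fingers, y is the line along which they close (so a half turn about z gives the same grasp; the last joint's range is limited). The gripper opens to 92 mm and grips with 3 to 60 N. Pads are 19 mm wide; open, the fingers measure 130 mm over their backs; the gripper's body (75 mm by 190 mm) begins 47 mm behind the grasp point.
Start: joints at [1.167, 0.434, 0.025, 1.573, -0.012, 1.134, -0.075], TCP at [0.185, -0.597, 0.192] pointing down, gripper open.
Joint ranges: [-2.62, 2.62], [-0.44, 2.09], [-1.27, 1.32], [0.08, 2.57], [-1.32, 4.46], [0.12, 2], [-2.74, 2.74]. Speed limits (rad/s): [2.22, 2.22, 3.01, 3.01, 3.14, 3.14, 3.14].

### API

Orientations are given as a rotation vector (axis times angle).
In Python, from cell import readout, vision, arm gives the robot as it stands.
- The arm moves only by the tool carry_out, never from a script. Its argument "increments" is one flat list of numbers, 6 for each row, row after row: the shift along the world's x, y, z in mm, then the turn, a rotation vector about the world's x, y, z in rad. In form: [tx, ty, tz, wx, wy, wz, tx, ty, tz, wx, wy, wz, ...]. A call has 1 to 20 rows; each row shifts and turns the commanded pose from where the row before left it; what a row does not reach is not made up. A row lasts 1/8 s, in which the tool goes at most 62.5 mm and 10.7 degrees, less where a joint would pass 70% of its speed; a pose out of reach is approached as far as the arm can. A call with a gripper value outside its range is refused whole. "grip" is the closure, from 0 (fully open) to 1 (shut), set as the call begins (left out, the last holds). The fingers move at their own pace and stop on an object; "newtons" is the grip in N (left out, the last holds). Time passes only in rows, so rows that do not move let the fingers close. It gives the time, the measured TCP pose, the force, the opening and the grip force at its end, in the units of the state.
- readout.observe(): the state, without advancing time (a new reading comes with each control period).
- vision.get_image(name): name is "scene" or "top" or "wrist"; returns the picture (480x640x3 uint8, red, green, blue); there is no depth.
- vision.calibration(name): a dict with "fov_y" (degrees; the focal length in pixels is half the picture's height over the tangent of half this angle, whatever the lens; pixels are square), "cx", "cy" (the principal point, pixels), "pose" (4x4, takes a point from camera to world coordinates). Camera axes: x right, y up, looking along -z (the intrinsics and any distortion apply to the point x, -y, -z); pixel columns grow to the right and rows downward; lengths in m; the calibration is good to about 2 mm. A picture is of the moment at which its call begins: read the wrist's pose just before it. calibration takes no time and is no camera call; for the wrist camera it gives the pose at the moment of the call.
- arm.sign_off(): hands the job in; it is judged then, once.
The state is a dict: "clock": time; "joints": joint angles; "dq": joint speeds; "joint_efforts": joint torques, N m; "position": TCP position; "ee_rot": TCP orientation; "force": force on the tool from outside, world axes, zero at the start; "ft_torque": the same for the moment, N m; "width": opening from 0.0 (shut) to 1.0 (fully open); "gripper_force": force on a finger pad.
Only numpy, scipy, OpenCV 4.12 (cv2) and the standard library are available. Lean on these libraries where they do the work, as an engineer would, in place of code of your own. Each camera call takes 0.05 s, during which the arm holds its last target. There are 200 camera calls.

### The job

The walnut shelf board has been washed and lies on the counter; put it back into its stainless frame on the pegboard. With its steel-trimmed front edge held raised, tuck the plain rear edge under the lip at the back of the frame, then lower the front gently, without letting it fall, until the board lies flat on the ledges behind the front rail, and let go. Do not knock the utensils hanging above, and leave the pan, the jar and the trivet where they stand.

Things in the scene. Friction and masses are not known exactly. Their poses are not given: they have to be found in the camera images.
- pegboard: Light-grey perforated steel pegboard, 480 wide, 560 high, fixed upright on a foot plate 200 deep. Origin on the counter under the middle of the sheet's front face; x points into the sheet (rear), y along its width, z up. It carries a stainless frame for the shelf board, 216 wide. Five hooks stand out 77 at z 505 to 530; the middle three hold utensils.
- seat (a point): Where the board's origin lies when home: pegboard frame x -86, y 0, z 100 mm, axes as the pegboard's, parallel to the board's axes when home. It is level with the tops of the two side ledges (y 84 to 105 either side) and the rear channel floor. Cheeks beside the ledges stand 210 apart and rise 12 above them.
- lip_edge (a point): Middle of the front edge of the full-width rear lip's underside (pegboard frame x -21, y 0, z 125 mm): 25 above the ledges, 18 in front of the upright web that closes the channel behind it (web at x -3). From this edge a thin flare leads on up and forward, to x -29 and z 132.
- front_rail (a point): Middle of the top of the full-width front rail's inner face (pegboard frame x -169, y 0, z 114 mm): 14 above the ledges, 3 thick. Clear depth from this face to the web is 166, so the 160 mm board has 6 mm of play.
- shelf_board: Loose walnut board, 160 deep (x), 200 wide (y), 14 thick, about 0.32 kg, flat on the counter at the start. Origin at the centre of its underside; -x is the front, with a 10 mm bright steel trim, +x the plain rear edge, z up. On top an upright olive-wood divider, 12 thick (y), 80 long (x -35 to +45), rising 45 above the board (to z 59): grasp it across the 12 mm, from above or leaning to the front.
- rear_edge (a point): Middle of the lower rear edge of the shelf board (board frame x +80, y 0, z 0 mm).
- divider (a point): Point within the divider, at board frame x +5, y 0, z +45 mm (14 below its top).
- skimmer: Stainless skimmer hanging from a hook, with a 100 mm dish. Origin 290 below the hook, near its lower end: in the pegboard's frame x -55, y -85, z 215; the dish ends at z 212. Swings freely sideways about the hook. It reaches 62 out from the sheet.
- tongs: Stainless tongs hanging from the middle hook. Origin 290 below the hook, near their lower end: in the pegboard's frame x -55, y 0, z 215; they end at z 220. Swing freely sideways about the hook. They reach 70 out from the sheet.
- spoon: Olive-wood spoon hanging from a hook. Origin 290 below the hook, near its lower end: in the pegboard's frame x -55, y +85, z 215; it ends at z 221. Swings freely sideways about the hook. It reaches 62 out from the sheet.
- pan: Small dark-blue enamelled paella pan on the counter, 180 across, 40 high, two steel loop handles along its y (240 over the handles). Origin at the centre of its underside. Bystander.
- jar: White ceramic jar with a brass twist cap, 90 across, 114 high. Origin at the centre of its underside. Bystander.
- trivet: Round cork trivet, 170 across, 12 thick. Origin at the centre of its underside. Bystander.

How it is judged:
By the outcome, as a careful person would: the job done as asked, in the order asked, and still so for the second after the job is handed in, with the robot touching nothing.
It also fails if it takes over 42 s, if anything falls off the work surface, if the arm or the gripper's body presses on something with over 40 N, if the wrist force passes 120 N, or if a joint passes its speed limit or range.

## Working session

There is one attempt and no reset: what is moved stays moved. The work goes in short steps, Python scripts to look and compute and a tool call to move; the robot and the scene stay as the last step left them, time stands still between calls to the robot, and variables do not carry over. Pictures are saved under pics/ and viewed, at most 10 in all, crops included, and the job is handed in when it is done.

Besides the shell and the picture viewer there is one more tool, called after "Call:" as name(argument=value, ...) on one line, values as JSON. carry_out: Moves the arm, as the interface text tells. Its arguments: {"type":"object","properties":{"increments":{"type":"array","items":{"type":"number"}},"grip":{"type":"number"},"newtons":{"type":"number"}},"required":["increments"]}

```bash
mkdir -p pics; ls; python3 - <<'E'
from cell import readout, vision, arm
import cv2,numpy as np
np.set_printoptions(precision=4,suppress=True)
for n in ("scene","top"):
    im=vision.get_image(n); cv2.imwrite(f"pics/{n}0.png",im[...,::-1]); c=vision.calibration(n)
    print(n,{k:v for k,v in c.items() if k!='pose'}); print(c['pose'])
print(readout.observe(), arm.tcp_to_grasp)
E
```

```text
pics
scene {'fov_y': 54.607546056612726, 'cx': 316.2391718417244, 'cy': 237.5508556671021}
[[ 0.1469 -0.7765  0.6128  1.3481]
 [ 0.9891  0.1069 -0.1016 -0.0689]
 [ 0.0134  0.621   0.7837  1.0976]
 [ 0.      0.      0.      1.    ]]
top {'fov_y': 47.57474733938861, 'cx': 319.5772660927284, 'cy': 242.141913020275}
[[-0.0302  0.9812 -0.1904  0.333 ]
 [-0.9995 -0.0301  0.0038  0.0663]
 [-0.002   0.1904  0.9817  1.5017]
 [ 0.      0.      0.      1.    ]]
{'clock': 0.1, 'joints': array([ 1.1674,  0.4351,  0.025 ,  1.574 , -0.0116,  1.134 , -0.0751]), 'dq': array([ 0.0009, -0.0013,  0.0005, -0.0014, -0.0034, -0.001 , -0.0016]), 'joint_efforts': array([  0.004 , -66.9131,   0.9887, -31.5144,  -0.0604,   0.0374,
         0.    ]), 'position': array([ 0.185 , -0.5965,  0.1909]), 'ee_rot': array([-3.1049, -0.4704,  0.0005]), 'force': array([ 0.1085, -0.2479, -0.0145]), 'ft_torque': array([-0.0031, -0.0509, -0.0043]), 'gripper_force': 0.0, 'width': 1.0014257783603762} -0.0188
```

View pics/scene0.png

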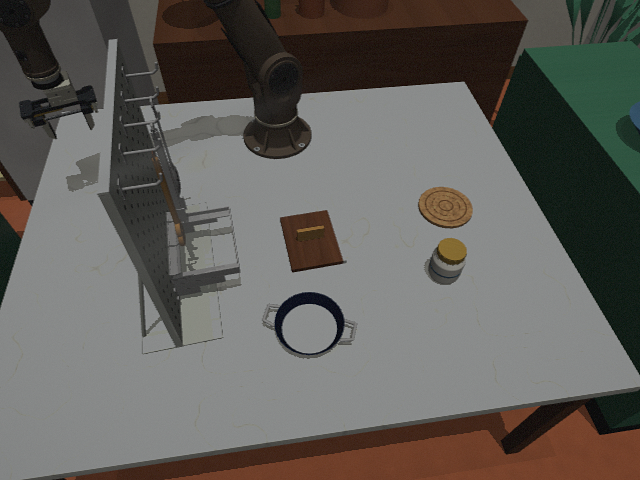

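View pics/top0.png

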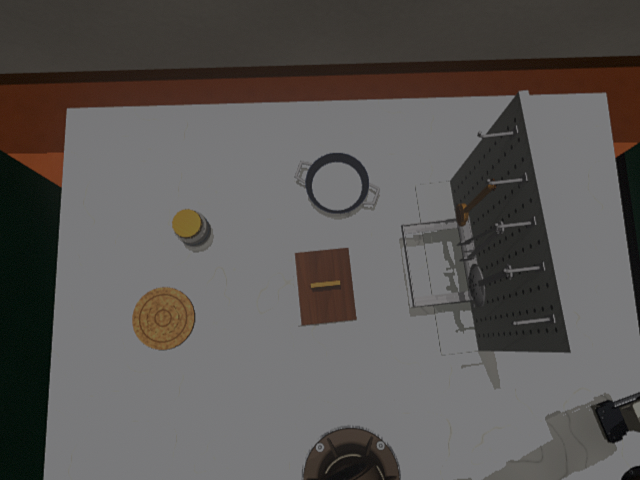

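Scene: the pegboard stands on the robot's right with its face toward +y. The board lies at top-view (326,286), the frame at about (440,262), pan (337,183), jar (190,224), trivet (164,318). I'll enlarge the board and frame.

```bash
python3 - <<'E'
import cv2,numpy as np
t=cv2.imread('pics/top0.png'); s=cv2.imread('pics/scene0.png')
f=lambda im,x,y,w,h,k:cv2.resize(im[y:y+h,x:x+w],None,fx=k,fy=k,interpolation=cv2.INTER_CUBIC)
a=f(t,285,170,300,200,2.6); a=cv2.convertScaleAbs(a,alpha=1.6,beta=10)
cv2.imwrite('pics/t1.png',a)
b=f(s,100,150,260,200,3); cv2.imwrite('pics/s1.png',cv2.convertScaleAbs(b,alpha=1.4))
E
```

```text
(no output)
```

View pics/t1.png

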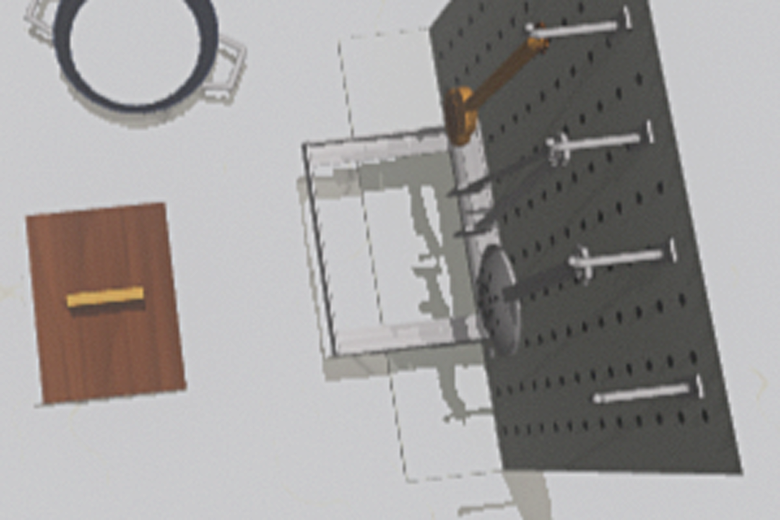

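View pics/s1.png

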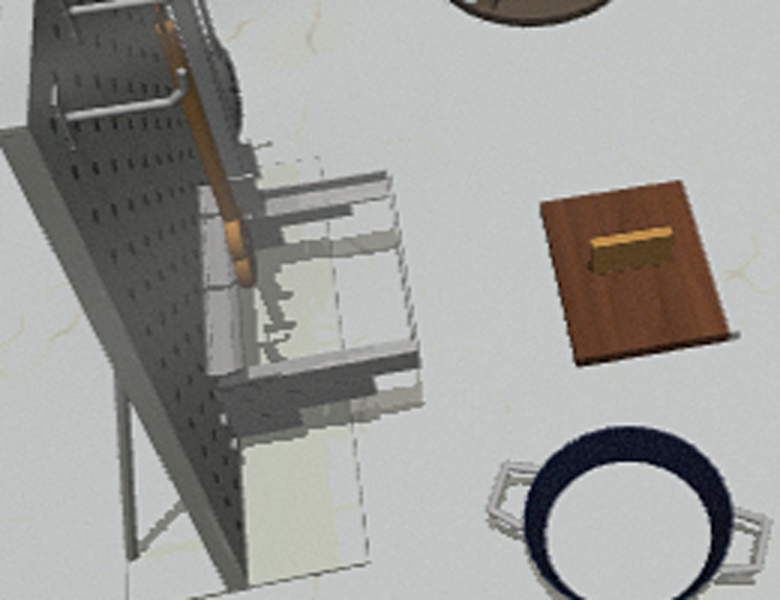

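Board: steel trim is on the +y side (corner seen at t1 (37,405)), so the plain rear already faces the pegboard. Brown corners in t1: (26,215), (164,203), (186,389), (43,403). Frame front corners: (303,145), (332,356). Sheet bottom corner: (505,470). I'll fit planar poses from both views.

```bash
cat > h.py <<'E'
import numpy as np
from scipy.optimize import least_squares
from scipy.spatial.transform import Rotation as R
np.set_printoptions(precision=4,suppress=True)
def proj(c,P):
    T=np.linalg.inv(c['pose']); p=np.atleast_2d(P)@T[:3,:3].T+T[:3,3]
    f=240/np.tan(np.radians(c['fov_y']/2))
    return np.c_[c['cx']+f*p[:,0]/-p[:,2], c['cy']-f*p[:,1]/-p[:,2]]
def place(v,L):  # v=x,y,yaw ; L mm
    return R.from_euler('z',v[2]).apply(np.array(L)/1000)+[v[0],v[1],0]
def fit(obs,v0):
    # obs: list of (calib, local mm, pixels)
    g=lambda v:np.concatenate([(proj(c,place(v,L))-np.array(p)).ravel() for c,L,p in obs])
    r=least_squares(g,v0,loss='soft_l1'); return r.x,g(r.x).reshape(-1,2)
E
cat > fit.py <<'E'
from h import *
from cell import vision
ct,cs=vision.calibration('top'),vision.calibration('scene')
t=lambda a:(np.array(a)+.5)/2.6-.5+[285,170]
s=lambda a:(np.array(a)+.5)/3-.5+[100,150]
B=[(ct,[(-70,100,14),(80,100,14),(80,-100,14),(-70,-100,14)],t([(26,215),(164,203),(186,389),(43,403)])),
   (cs,[(80,-100,14),(-70,-100,14),(-70,100,14),(80,100,14)],s([(541,203),(682,181),(730,339),(577,358)]))]
P=[(ct,[(-172,108,114),(-172,-108,114),(0,-240,560)],np.r_[t([(303,145),(332,356)]),[[568,352]]]),
   (cs,[(-172,-108,114),(-172,108,114),(0,240,3)],s([(387,172),(418,352),(245,588)]))]
for o in (B,P):
    for q in (o,o[:1],o[1:]):
        v,r=fit(q,[.4,0,-1.57]); print(v,np.degrees(v[2])); 
        if q is o: print(r)
E
python3 fit.py
```

```text
[ 0.5002  0.0565 -1.5051] -86.2342730770176
[[-0.8792 -0.2213]
 [-0.1711 -0.7221]
 [-0.8356  0.02  ]
 [-0.9941  0.0031]
 [-0.8962 -0.2643]
 [-0.4119 -0.2046]
 [-0.6957 -1.7537]
 [-1.3105  0.6874]]
[ 0.4996  0.0545 -1.5026] -86.09299486485966
[ 0.5017  0.0588 -1.5075] -86.37415852324258
[ 0.5517 -0.3333 -1.4918] -85.47460804535453
[[-0.166  -2.1714]
 [ 0.3728 -0.8301]
 [ 0.1104  0.5025]
 [ 0.3264 -1.3962]
 [-0.6351 -0.4172]
 [ 0.6073  0.0985]]
[ 0.5512 -0.3319 -1.4844] -85.05212596901302
[ 0.5527 -0.3334 -1.4947] -85.64093745999364
```

Call:
carry_out(increments=[-7,25,56,0,0,0,-7,25,56,0,0,0,-7,25,56,0,0,0,-7,25,56,0,0,0,-7,25,56,0,0,0,-7,25,56,0,0,0,-7,25,56,0,0,0,-7,25,56,0,0,0,0,0,0,0,0,0])

```text
clock: 1.23
position: [0.1341, -0.4066, 0.6042]
ee_rot: [3.084, 0.471, 0.003]
force: [1.0, -0.5, -0.2]
width: 1.005
gripper_force: 0.0
```

```bash
python3 - <<'E'
from h import *
from cell import readout
s=readout.observe(); print(s['clock'],s['position'],s['ee_rot'],s['joints'])
p=s['position'][:2]; a0=np.arctan2(p[1],p[0]); r0=np.hypot(*p)
k=np.linspace(0,1,11); A=a0+(0.05-a0)*k; r=r0+(.44-r0)*k
print(r0,a0,np.round(np.diff(np.c_[r*np.cos(A),r*np.sin(A)],axis=0)*1000))
E
```

```text
1.225 [ 0.1341 -0.4066  0.6042] [3.0842 0.4711 0.003 ] [ 0.9119  0.038   0.2289  1.0989 -0.005   1.9843 -0.1291]
0.42810492561321895 -1.252309095957619 [[52. 20.]
 [49. 26.]
 [46. 33.]
 [41. 38.]
 [36. 44.]
 [30. 48.]
 [23. 52.]
 [17. 54.]
 [ 9. 56.]
 [ 2. 57.]]
```

Call:
carry_out(increments=[52,20,0,0,0,0.13,49,26,0,0,0,0.13,46,33,0,0,0,0.13,41,38,0,0,0,0.13,36,44,0,0,0,0.13,30,48,0,0,0,0.13,23,52,0,0,0,0.13,17,54,0,0,0,0.13,9,56,0,0,0,0.13,2,57,0,0,0,0.13,0,0,0,0,0,0])

```text
clock: 2.6
position: [0.4383, 0.0248, 0.6006]
ee_rot: [2.17, 2.258, 0.016]
force: [-0.1, -0.8, -0.7]
width: 1.002
gripper_force: 0.0
```

```bash
python3 - <<'E'
from h import *
from cell import readout
s=readout.observe(); print(s['clock'],s['position'],s['joints'])
M=R.from_rotvec(s['ee_rot']).as_matrix(); print(M)
E
```

```text
2.6 [0.4383 0.0248 0.6006] [ 0.1674  0.1027 -0.4137  1.0418  0.0489  1.9914 -0.1841]
[[-0.0396  0.9991  0.0143]
 [ 0.9992  0.0396  0.    ]
 [-0.0005  0.0142 -0.9999]]
```

Call:
carry_out(increments=[9,13,-42,-0.16,-0.01,0.005,9,13,-42,-0.16,-0.01,0.005,9,13,-42,-0.16,-0.01,0.005,9,13,-42,-0.16,-0.01,0.005,9,13,-42,-0.16,-0.01,0.005,9,13,-42,-0.16,-0.01,0.005,0,0,0,0,0,0])

```text
clock: 3.48
position: [0.4919, 0.0992, 0.3413]
ee_rot: [1.55, 1.69, -0.814]
force: [0.3, 0.5, 0.7]
width: 1.003
gripper_force: 0.0
```

```bash
cat > snap.py <<'E'
import sys,pickle,cv2
from h import *
from cell import readout,vision
n=sys.argv[1]
c=vision.calibration('wrist'); im=vision.get_image('wrist'); cv2.imwrite(f'pics/{n}.png',im[...,::-1]); pickle.dump(c,open(f'pics/{n}.pkl','wb'))
s=readout.observe(); print(s['clock'],s['position'],s['joints'],c); print(R.from_rotvec(s['ee_rot']).as_matrix())
E
python3 snap.py w1
```

```text
3.525 [0.4923 0.0985 0.3459] [-0.4924  0.5184 -0.5217  1.5522  0.7987  1.9684 -1.0005] {'fov_y': 64.3109289273777, 'cx': 327.0729849879608, 'cy': 241.79576293393006, 'pose': array([[ 0.996 , -0.0233, -0.0858,  0.4753],
       [ 0.0887,  0.3177,  0.944 ,  0.299 ],
       [ 0.0053, -0.9479,  0.3185,  0.3906],
       [ 0.    ,  0.    ,  0.    ,  1.    ]])}
[[-0.0381  0.9962  0.0781]
 [ 0.5657  0.0859 -0.8202]
 [-0.8238  0.0129 -0.5668]]
```

View pics/w1.png

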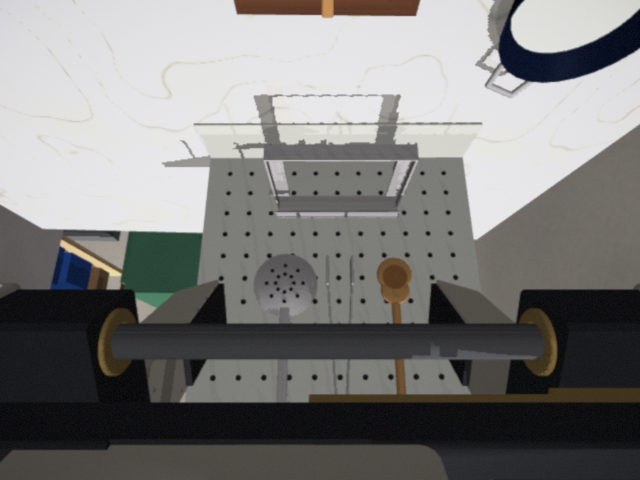

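Wrist view (upside down): frame rail at about (264–417, 145–160), lip at (276–399, 215), skimmer (285,285), tongs (338,290), spoon (394,275), board's rear edge at top (235–418, 12). Enlarging the frame.

```bash
python3 - <<'E'
import cv2
t=cv2.imread('pics/w1.png')
cv2.imwrite('pics/w1c.png',cv2.resize(t[110:235,245:435],None,fx=4,fy=4,interpolation=cv2.INTER_CUBIC))
E
```

```text
(no output)
```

View pics/w1c.png

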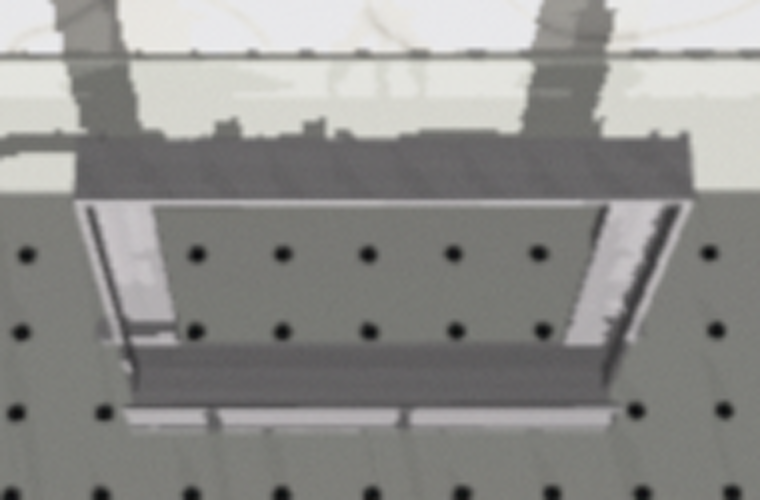

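```bash
cat > fit2.py <<'E'
exec(open('fit.py').read().split('for o in')[0])
import pickle
cw=pickle.load(open('pics/w1.pkl','rb'))
w=lambda a:(np.array(a)+.5)/4-.5+[245,110]
W=[(cw,[(-172,-108,114),(-172,108,114),(-29,-108,132),(-29,108,132)],w([(76,200),(692,200),(125,407),(615,407)]))]
for q in (W,W+P):
    v,r=fit(q,[.55,-.33,-1.5]); print(v,np.degrees(v[2])); print(r)
q=B+[(cw,[(80,-100,14),(80,100,14)],[(235,13.5),(418,15.5)])]
v,r=fit(q,[.5,.05,-1.5]); print(v,np.degrees(v[2])); print(r)
E
python3 fit2.py
```

```text
[ 0.5505 -0.3346 -1.4933] -85.55839038059887
[[-0.7926 -0.0335]
 [ 0.8232  0.1648]
 [-1.2559  0.7544]
 [ 1.2422  0.7004]]
[ 0.5511 -0.3337 -1.4923] -85.49994390406732
[[-0.5206 -0.3044]
 [ 1.3295 -0.1875]
 [-0.9407  0.5907]
 [ 1.7079  0.4873]
 [ 0.0036 -1.9718]
 [ 0.5111 -0.6143]
 [ 0.31    0.8805]
 [ 0.2082 -1.5283]
 [-0.8058 -0.573 ]
 [ 0.423  -0.1021]]
[ 0.5002  0.0569 -1.5015] -86.02756776415933
[[-1.1584 -0.0978]
 [-0.4684 -0.7896]
 [-0.876  -0.0775]
 [-1.0145  0.1066]
 [-0.856  -0.2031]
 [-0.4066 -0.2718]
 [-0.4478 -1.8756]
 [-1.013   0.7171]
 [ 1.8903 -0.2669]
 [-2.086   0.1019]]
```

```bash
cat > plan.py <<'E'
from h import *
from cell import readout
BO=np.array([.5002,.0569,0]); BY=np.radians(-86.0); PG=np.array([.5507,-.334,0]); PY=np.radians(-85.5)
def tool(yaw,lean): # lean from vertical, toward front
    e=np.array([np.cos(yaw),np.sin(yaw),0]); d=np.sin(lean)*e-np.cos(lean)*np.array([0,0,1]); y=np.array([-e[1],e[0],0])
    return R.from_matrix(np.c_[np.cross(y,d),y,d])
def step(p,Rt,s=None,n=None):
    s=s or readout.observe(); c=R.from_rotvec(s['ee_rot'])
    dp=(p-s['position'])*1000; w=(Rt*c.inv()).as_rotvec(); return dp,w
E
python3 - <<'E'
from plan import *
L=np.radians(55); T=tool(BY,L); d=T.as_matrix()[:,2]
g=BO+R.from_euler('z',BY).apply([-.010,0,.045]); tcp=g+.0188*d
for k in (.1,0):
    print(tcp-k*d, *step(tcp-k*d,T))
print(d*100)
E
```

```text
[0.4949 0.1332 0.0916] [   2.5888   34.7563 -254.2783] [ 0.0072  0.0135 -0.0162]
[0.5006 0.0515 0.0342] [   8.3029  -46.9593 -311.6359] [ 0.0072  0.0135 -0.0162]
[  5.7141 -81.7157 -57.3576]
```

Call:
carry_out(increments=[0,6,-42,0.001,0.002,-0.003,0,6,-42,0.001,0.002,-0.003,0,6,-42,0.001,0.002,-0.003,1,6,-42,0.001,0.002,-0.003,1,6,-42,0.001,0.002,-0.003,1,5,-44,0.001,0.002,-0.003,0,0,0,0,0,0])

```text
clock: 4.4
position: [0.4958, 0.1321, 0.097]
ee_rot: [1.588, 1.681, -0.811]
force: [-0.3, 0.6, 1.2]
width: 0.999
gripper_force: 0.0
```

```bash
cat > go.py <<'E'
from plan import *
L=np.radians(55); T=tool(BY,L); d=T.as_matrix()[:,2]
g=BO+R.from_euler('z',BY).apply([-.010,0,.045]); tcp=g+.0188*d
print(*step(tcp,T), readout.observe()['joints'])
E
python3 go.py; python3 snap.py w2
```

```text
[  4.7378 -80.6074 -62.7483] [-0.0047  0.011   0.0073] [-0.5512  0.8428 -0.4829  1.6584  0.8181  1.6898 -1.3315]
4.45 [0.4962 0.1327 0.0985] [-0.5518  0.8406 -0.4834  1.6574  0.8182  1.6913 -1.331 ] {'fov_y': 64.3109289273777, 'cx': 327.0729849879608, 'cy': 241.79576293393006, 'pose': array([[ 0.998 , -0.01  , -0.0622,  0.4844],
       [ 0.0619,  0.3348,  0.9402,  0.3315],
       [ 0.0114, -0.9422,  0.3348,  0.1497],
       [ 0.    ,  0.    ,  0.    ,  1.    ]])}
[[-0.0256  0.9979  0.059 ]
 [ 0.5768  0.063  -0.8145]
 [-0.8165  0.0132 -0.5772]]
```

View pics/w2.png

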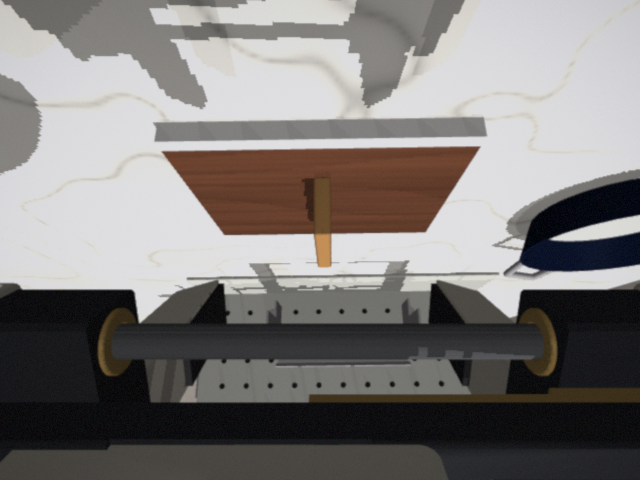

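Board from the front: steel trim facing the gripper, its upper edge from (156,142) to (486,136). Trim/wood line from (163,152) to (480,147), rear corners (223,234) and (426,232). The divider sits between the open fingers. I'll do one quick fit, then grasp.

```bash
python3 - <<'E'
from h import *
import pickle
c=pickle.load(open('pics/w2.pkl','rb'))
v,r=fit([(c,[(-80,-100,0),(-80,100,0),(-80,-100,14),(-80,100,14),(-70,-100,14),(-70,100,14),(80,-100,14),(80,100,14)],[(154,123),(486,118),(156,142),(486,136),(163,152),(480,147),(223,234),(426,232)])],[.5,.05,-1.5]); print(v,np.degrees(v[2])); print(r)
E
python3 go.py
```

```text
[ 0.5     0.0551 -1.4987] -85.86682924091713
[[ 4.9    -0.3204]
 [-3.1524 -0.4962]
 [-0.2413  0.0184]
 [ 0.2811  0.834 ]
 [-0.3811 -0.7771]
 [ 0.1872 -0.7136]
 [ 1.941   0.8423]
 [-1.0653 -0.0109]]
[  4.3673 -81.2356 -64.3219] [-0.0053  0.0128  0.0068] [-0.5518  0.8406 -0.4834  1.6574  0.8182  1.6913 -1.331 ]
```

Call:
carry_out(increments=[1,-20,-16,-0.001,0.003,0.002,1,-20,-16,-0.001,0.003,0.002,1,-21,-16,-0.001,0.003,0.002,1,-21,-16,-0.001,0.003,0.002,0,0,0,0,0,0,0,0,0,0,0,0])

```text
clock: 5.2
position: [0.5003, 0.053, 0.0347]
ee_rot: [1.575, 1.692, -0.815]
force: [0.9, 0.8, -0.8]
width: 0.997
gripper_force: 0.0
```

```bash
python3 go.py
```

```text
[ 0.2377 -1.4806 -0.4381] [-0.0021  0.0027 -0.0037] [-0.4645  0.884  -0.4518  1.8043  0.9104  1.5353 -1.3863]
```

Call:
carry_out(increments=[0,0,0,0,0,0,0,0,0,0,0,0,0,0,0,0,0,0,0,0,0,0,0,0,0,0,0,0,0,0,0,0,0,0,0,0,0,0,0,0,0,0,0,0,0,0,0,0], grip=1, newtons=50)

```text
clock: 6.2
position: [0.4993, 0.0518, 0.0327]
ee_rot: [1.572, 1.693, -0.819]
force: [0.3, 0.6, -0.7]
width: 0.175
gripper_force: 0.0
```

```bash
python3 go.py
```

```text
[ 1.2694 -0.3093  1.5402] [ 0.0007 -0.0002 -0.0043] [-0.4653  0.8877 -0.4501  1.8064  0.911   1.5339 -1.3872]
```

Call:
carry_out(increments=[0,0,0,0,0,0,0,0,0,0,0,0,0,0,0,0,0,0])

```text
clock: 6.58
position: [0.4992, 0.0518, 0.0327]
ee_rot: [1.572, 1.693, -0.819]
force: [-1.3, -0.1, 0.4]
width: 0.122
gripper_force: 50.0
```

```bash
cat > mv.py <<'E'
from plan import *
import pickle,os,sys
def H(r,p): M=np.eye(4); M[:3,:3]=r.as_matrix(); M[:3,3]=p; return M
def cur():
    s=readout.observe(); return H(R.from_rotvec(s['ee_rot']),s['position']),s
if not os.path.exists('tb.pkl'):
    T,s=cur(); y=T[:3,1]; yaw=np.arctan2(-y[0],y[1])
    g=T[:3,3]-.0188*T[:3,2]              # centre of grasp
    B=H(R.from_euler('z',yaw),[0,0,0]); o=np.array([.500,.0556,0])
    rel=B[:3,:3].T@(o-g); rel[1]=0; B[:3,3]=g+B[:3,:3]@rel; B[2,3]=0
    pickle.dump(np.linalg.inv(T)@B,open('tb.pkl','wb')); print('board',B[:3,3],np.degrees(yaw),'rel',rel)
TB=pickle.load(open('tb.pkl','rb')); PEG=H(R.from_euler('z',PY),PG)
def goal(xr,zr,tilt,y=0):
    r=R.from_euler('y',tilt,degrees=True); o=np.array([xr,y,zr])/1000-r.apply([.08,0,0])
    return PEG@H(r,o)@np.linalg.inv(TB)
def rep(): # where the board is now, peg frame
    T,s=cur(); b=np.linalg.inv(PEG)@T@TB; r=R.from_matrix(b[:3,:3]); 
    print('t',s['clock'],'rear',(b@[.08,0,0,1])[:3]*1000,'tilt',r.as_euler('YXZ',degrees=True),'F',s['force'],'w',s['width'],'j',s['joints'])
def chain(*gs):
    T,_=cur()
    for g in gs:
        G=goal(*g); print(g,'d',(G-T)[:3,3]*1000,'w',R.from_matrix(G[:3,:3]@T[:3,:3].T).as_rotvec()); T=G
E
python3 - <<'E'
from mv import *
rep(); chain((-250,135,12),(-190,130,12),(-50,124,12),(-40,104,12),(-9,102,12),(-6,101,0))
E
```

```text
board [0.4989 0.0555 0.    ] -85.7551982920309 rel [ 0.0117  0.     -0.0435]
t 6.575 rear [-312.3824  -21.3967    0.    ] tilt [ 0.      0.     -0.2552] F [-1.2897 -0.0849  0.436 ] w 0.12206800211205059 j [-0.4654  0.8877 -0.4501  1.8065  0.9109  1.534  -1.3872]
(-250, 135, 12) d [ 26.5508 -68.9762 150.1372] w [0.2088 0.016  0.0044]
(-190, 130, 12) d [  4.7075 -59.815   -5.    ] w [0. 0. 0.]
(-50, 124, 12) d [  10.9843 -139.5684   -6.    ] w [0. 0. 0.]
(-40, 104, 12) d [  0.7846  -9.9692 -20.    ] w [0. 0. 0.]
(-9, 102, 12) d [  2.4322 -30.9044  -2.    ] w [0. 0. 0.]
(-6, 101, 0) d [ -0.4288   5.4482 -16.1372] w [-0.2088 -0.0164  0.    ]
```

Call:
carry_out(increments=[0,0,12,0,0,0,0,0,22,0.02,0.0015,0,3,-5,26,0.03,0.002,0,4,-10,24,0.03,0.002,0.001,4,-12,20,0.03,0.002,0.001,4,-12,16,0.03,0.002,0.001,4,-12,14,0.03,0.002,0.001,4,-10,10,0.03,0.003,0,3,-8,6,0.009,0.001,0,0,0,0,0,0,0,0,0,0,0,0,0])

```text
clock: 7.95
position: [0.5249, -0.0166, 0.1821]
ee_rot: [1.702, 1.843, -0.672]
force: [1.0, -0.5, -3.6]
width: 0.125
gripper_force: 50.0
```

```bash
cat > nx.py <<'E'
from mv import *
rep(); chain(*eval(sys.argv[1]))
E
python3 nx.py "[(-190,130,12)]"; python3 snap.py w3; python3 -c "
from cell import vision;import cv2
cv2.imwrite('pics/s3.png',cv2.resize(vision.get_image('scene')[130:350,80:370,::-1],None,fx=2.5,fy=2.5))"
```

```text
t 7.95 rear [-250.7318   -0.7769  134.2546] tilt [12.0197 -0.027   0.0123] F [ 1.0114 -0.4893 -3.6434] w 0.12536128625598747 j [-0.1889  0.5277 -0.5342  1.8211  0.8338  1.4867 -1.    ]
(-190, 130, 12) d [  5.5391 -60.4672  -4.2778] w [-0.0003 -0.0004 -0.0003]
8.0 [ 0.525  -0.0164  0.182 ] [-0.1892  0.528  -0.5342  1.8211  0.8339  1.4867 -0.9999] {'fov_y': 64.3109289273777, 'cx': 327.0729849879608, 'cy': 241.79576293393006, 'pose': array([[ 0.9969, -0.0413, -0.0665,  0.5121],
       [ 0.0783,  0.518 ,  0.8518,  0.1679],
       [-0.0008, -0.8544,  0.5196,  0.2744],
       [ 0.    ,  0.    ,  0.    ,  1.    ]])}
[[-0.0587  0.9969  0.0533]
 [ 0.7287  0.0792 -0.6803]
 [-0.6824 -0.0011 -0.731 ]]
```

View pics/w3.png

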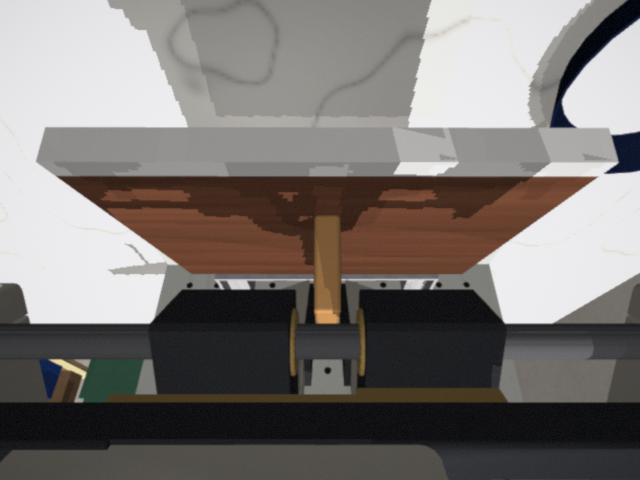

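View pics/s3.png

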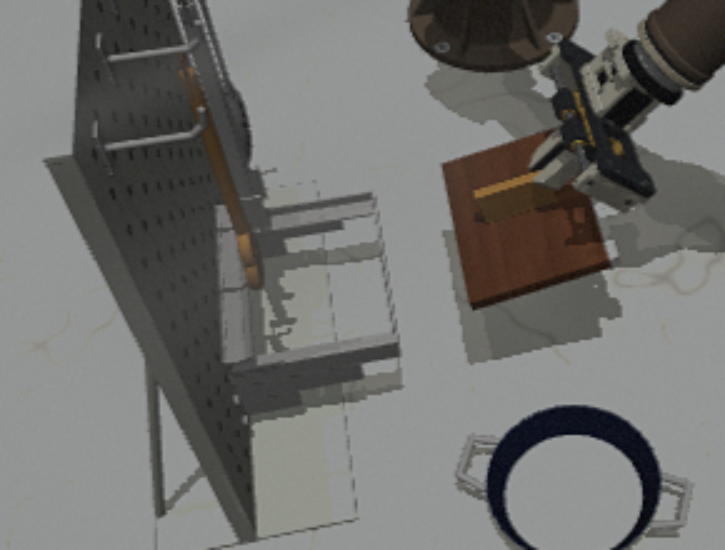

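The board is firmly held, front raised. In w3 the trim/wood line runs from (58,177) to (600,177), the rear corners are near (190,274) and (467,274), and the frame lies ahead. I'll compare this with the model's prediction.

```bash
python3 - <<'E'
from mv import *
c=pickle.load(open('pics/w3.pkl','rb')); T,_=cur(); b=T@TB
P=np.array([(-80,-100,14,1000),(-80,100,14,1000),(-70,-100,14,1000),(-70,100,14,1000),(80,-100,14,1000),(80,100,14,1000)])/1000
print(proj(c,(P@b.T)[:,:3]))
E
python3 nx.py "[(-185,130,12),(-50,124,12),(-40,105,12)]"
```

```text
[[ 35.9701 160.808 ]
 [609.9289 160.5162]
 [ 55.2684 175.0179]
 [591.2028 174.7622]
 [190.8861 274.8773]
 [459.6945 274.8081]]
t 8.05 rear [-250.8487   -0.6648  134.1567] tilt [12.0159 -0.0443  0.0315] F [ 0.4579 -0.4932 -4.3794] w 0.12361120381594837 j [-0.1892  0.528  -0.5342  1.821   0.8339  1.4867 -0.9998]
(-185, 130, 12) d [  5.8447 -65.579   -4.1755] w [-0.0002 -0.0007 -0.0007]
(-50, 124, 12) d [  10.592  -134.5838   -6.    ] w [0. 0. 0.]
(-40, 105, 12) d [  0.7846  -9.9692 -19.    ] w [0. 0. 0.]
```

Call:
carry_out(increments=[2,-22,-1,0,0,0,2,-25,-1,0,0,0,2,-26,-1,0,0,0,2,-26,-1,0,0,0,2,-26,-1,0,0,0,2,-26,-1,0,0,0,2,-26,-1,0,0,0,1,-20,-2,0,0,0,0,0,0,0,0,0,0,0,0,0,0,0])

```text
clock: 9.3
position: [0.5404, -0.2134, 0.1735]
ee_rot: [1.703, 1.842, -0.67]
force: [0.2, 1.1, -3.6]
width: 0.123
gripper_force: 50.0
```

```bash
python3 nx.py "[(-42,105,12,-1),(-10,103,12,-1),(-7,102,0,-1)]"; python3 -c "
from cell import vision;import cv2
a=cv2.resize(vision.get_image('scene')[140:300,130:330,::-1],None,fx=4,fy=3.7,interpolation=cv2.INTER_CUBIC);cv2.imwrite('pics/s4.png',a)"
```

```text
t 9.3 rear [-53.2594  -0.768  125.5544] tilt [12.054   0.0264  0.0195] F [ 0.1557  1.063  -3.5852] w 0.12250415434803413 j [ 0.1123  0.4606 -0.4443  1.9405  0.9935  1.246  -0.8022]
(-42, 105, 12, -1) d [  0.6895 -11.1947 -20.6182] w [-0.001   0.0004 -0.0002]
(-10, 103, 12, -1) d [  2.5107 -31.9014  -2.    ] w [0. 0. 0.]
(-7, 102, 0, -1) d [ -0.4288   5.4482 -16.1372] w [-0.2088 -0.0164  0.    ]
```

Call:
carry_out(increments=[0,-3,-5,0,0,0,0,-3,-5,0,0,0,0,-3,-5,0,0,0,1,-2,-5,0,0,0,0,0,0,0,0,0])

```text
clock: 9.98
position: [0.5411, -0.2254, 0.1532]
ee_rot: [1.703, 1.842, -0.672]
force: [1.0, -0.6, -3.8]
width: 0.125
gripper_force: 50.0
```

Call:
carry_out(increments=[0,-6,0,0,0,0,1,-6,-1,0,0,0,0,-6,0,0,0,0,1,-6,-1,0,0,0,0,-4,0,0,0,0,0,0,0,0,0,0])

```text
clock: 10.72
position: [0.5431, -0.2536, 0.1517]
ee_rot: [1.703, 1.841, -0.672]
force: [-0.9, -0.0, -2.9]
width: 0.126
gripper_force: 50.0
```

```bash
python3 nx.py "[(-8,102,12,-1),(-7,102,6,-1),(-6,101,0,-1)]"
```

```text
t 10.725 rear [-12.9692  -1.2938 103.8755] tilt [12.004   0.0419 -0.0594] F [-0.9458 -0.0084 -2.8735] w 0.12596794995745378 j [ 0.1641  0.4878 -0.4136  1.9615  1.0523  1.1782 -0.8029]
(-8, 102, 12, -1) d [ 0.6276 -4.9318 -1.8802] w [-0.0001  0.0005  0.0012]
(-7, 102, 6, -1) d [-0.2847  3.618  -7.3468] w [-0.1044 -0.0082 -0.    ]
(-6, 101, 0, -1) d [-0.2225  2.8271 -8.7904] w [-0.1044 -0.0082  0.    ]
```

Call:
carry_out(increments=[0,-2,-1,0,0,0,0,-2,0,0,0,0,0,-1,0,0,0,0,0,0,0,0,0,0])

```text
clock: 11.22
position: [0.5433, -0.2582, 0.1507]
ee_rot: [1.703, 1.841, -0.671]
force: [0.5, 0.5, -2.6]
width: 0.119
gripper_force: 50.0
```

Call:
carry_out(increments=[0,-1,0,0,0,0,0,-1,0,0,0,0,0,0,0,0,0,0])

```text
clock: 11.6
position: [0.5433, -0.2603, 0.1507]
ee_rot: [1.703, 1.841, -0.671]
force: [0.7, -0.1, -3.8]
width: 0.121
gripper_force: 50.0
```

```bash
python3 nx.py "[(-7,102,6,-1),(-6,101,0,-1)]"
```

```text
t 11.6 rear [ -6.2868  -1.655  102.8774] tilt [12.0091  0.043  -0.0351] F [ 0.7264 -0.1453 -3.7733] w 0.12103070799260714 j [ 0.1739  0.4883 -0.4094  1.9631  1.0594  1.1689 -0.7976]
(-7, 102, 6, -1) d [ 0.2112  5.3832 -8.235 ] w [-0.1046 -0.0076  0.0007]
(-6, 101, 0, -1) d [-0.2225  2.8271 -8.7904] w [-0.1044 -0.0082  0.    ]
```

Call:
carry_out(increments=[0,-1,0,0,0,0,0,0,0,0,0,0])

```text
clock: 11.85
position: [0.5433, -0.2613, 0.1507]
ee_rot: [1.703, 1.841, -0.671]
force: [-0.3, -0.3, -4.2]
width: 0.121
gripper_force: 50.0
```

Call:
carry_out(increments=[0,-1,0,0,0,0,0,0,0,0,0,0])

```text
clock: 12.1
position: [0.5433, -0.2622, 0.1507]
ee_rot: [1.703, 1.841, -0.671]
force: [-0.3, 0.9, -3.5]
width: 0.122
gripper_force: 50.0
```

Call:
carry_out(increments=[0,-1,0,0,0,0,0,0,0,0,0,0])

```text
clock: 12.35
position: [0.5433, -0.263, 0.1507]
ee_rot: [1.703, 1.842, -0.671]
force: [-1.2, 1.7, -3.0]
width: 0.125
gripper_force: 50.0
```

Call:
carry_out(increments=[0,-1,0,0,0,0,0,0,0,0,0,0])

```text
clock: 12.6
position: [0.5434, -0.2634, 0.1506]
ee_rot: [1.703, 1.842, -0.67]
force: [-2.7, 4.2, -0.6]
width: 0.121
gripper_force: 50.0
```

```bash
python3 nx.py "[(-5,102,6,-1),(-4,101,0,-1)]"
```

```text
t 12.6 rear [ -3.264   -1.7253 102.7322] tilt [12.058   0.0305  0.0225] F [-2.7368  4.2404 -0.6282] w 0.12147408478589167 j [ 0.1794  0.4875 -0.4083  1.9637  1.0621  1.1641 -0.7931]
(-5, 102, 6, -1) d [ 0.267   6.4546 -8.1476] w [-0.1055 -0.0077 -0.0003]
(-4, 101, 0, -1) d [-0.2225  2.8271 -8.7904] w [-0.1044 -0.0082  0.    ]
```

Call:
carry_out(increments=[0,2,0,0,0,0,0,1.2,-2,-0.026,-0.002,0,0,1.2,-2,-0.026,-0.002,0,0,1.2,-2,-0.026,-0.002,0,0,1,-2,-0.026,-0.002,0,0,0,0,0,0,0])

```text
clock: 13.35
position: [0.5434, -0.2568, 0.1419]
ee_rot: [1.634, 1.771, -0.747]
force: [0.3, 0.0, -3.6]
width: 0.122
gripper_force: 50.0
```

```bash
python3 nx.py "[(-4.5,102,2,-1),(-4,101,0,-1)]"
```

```text
t 13.35 rear [ -5.1233  -1.2296 101.4002] tilt [ 6.0196 -0.0607  0.051 ] F [ 0.3259  0.0356 -3.6436] w 0.12156845767077959 j [ 0.0882  0.5458 -0.3832  1.9936  1.1385  1.2367 -0.9353]
(-4.5, 102, 2, -1) d [ 0.102   2.053  -4.5744] w [-0.0699 -0.0065 -0.001 ]
(-4, 101, 0, -1) d [-0.054   0.6856 -3.6409] w [-0.0348 -0.0027 -0.    ]
```

Call:
carry_out(increments=[0,0.7,-1.3,-0.023,-0.002,0,0,0.7,-1.4,-0.023,-0.002,0,0,0.7,-1.4,-0.023,-0.002,0,0,0,0,0,0,0])

```text
clock: 13.85
position: [0.5433, -0.2549, 0.138]
ee_rot: [1.59, 1.722, -0.793]
force: [0.7, -0.0, -3.5]
width: 0.122
gripper_force: 50.0
```

```bash
python3 nx.py "[(-4,101,0,-1),(-4,100,0,-1)]"
```

```text
t 13.85 rear [ -4.4357  -1.102  102.5354] tilt [ 2.0579 -0.0066  0.0396] F [ 0.6985 -0.0464 -3.5028] w 0.1219250411268851 j [ 0.036   0.5869 -0.3655  2.008   1.1793  1.2865 -1.0173]
(-4, 101, 0, -1) d [ 0.0886  0.7972 -4.252 ] w [-0.0358 -0.0029 -0.0007]
(-4, 100, 0, -1) d [ 0.  0. -1.] w [0. 0. 0.]
```

Call:
carry_out(increments=[0,0.3,-1.4,-0.012,-0.001,0,0,0.3,-1.4,-0.012,-0.001,0,0,0.2,-1.4,-0.012,-0.001,0,0,0,0,0,0,0])

```text
clock: 14.35
position: [0.5433, -0.2545, 0.1341]
ee_rot: [1.567, 1.695, -0.817]
force: [0.1, 0.9, -3.7]
width: 0.122
gripper_force: 50.0
```

```bash
python3 nx.py "[(-4,100,0,-1)]"; python3 -c "
from cell import readout; print(readout.observe()['ft_torque'])"
```

```text
t 14.35 rear [ -3.5788  -1.1664 101.4007] tilt [-0.0164  0.0338 -0.0022] F [ 0.0534  0.9418 -3.6852] w 0.12185570230894471 j [ 0.0102  0.6131 -0.3548  2.0148  1.1999  1.3114 -1.0614]
(-4, 100, 0, -1) d [ 0.1499  0.4249 -1.379 ] w [0.0002 0.0006 0.    ]
[ 1.72195648  0.0084721  -0.01729396]
```

Level and still hanging free. Lower in small steps until the weight comes off.

Call:
carry_out(increments=[0,0,-0.7,0,0,0,0,0,-0.7,0,0,0,0,0,0,0,0,0])

```text
clock: 14.72
position: [0.5434, -0.2547, 0.1332]
ee_rot: [1.568, 1.694, -0.816]
force: [0.2, 0.8, -2.7]
width: 0.12
gripper_force: 50.0
```

Call:
carry_out(increments=[0,0,-0.7,0,0,0,0,0,0,0,0,0])

```text
clock: 14.98
position: [0.5434, -0.2547, 0.1327]
ee_rot: [1.568, 1.694, -0.816]
force: [-0.5, 2.3, 1.3]
width: 0.123
gripper_force: 50.0
```

Call:
carry_out(increments=[0,0,-0.7,0,0,0,0,0,0,0,0,0])

```text
clock: 15.22
position: [0.5434, -0.2547, 0.1327]
ee_rot: [1.567, 1.693, -0.816]
force: [-2.5, 4.6, 7.4]
width: 0.126
gripper_force: 50.0
```

Call:
carry_out(increments=[0,0,0.7,0,0,0,0,0,0,0,0,0])

```text
clock: 15.48
position: [0.5434, -0.2547, 0.1327]
ee_rot: [1.568, 1.694, -0.816]
force: [-1.7, 3.4, 4.1]
width: 0.122
gripper_force: 50.0
```

Call:
carry_out(increments=[0,0,0,0,0,0,0,0,0,0,0,0,0,0,0,0,0,0,0,0,0,0,0,0,0,0,0,0,0,0], grip=0.4)

```text
clock: 16.1
position: [0.5433, -0.2547, 0.1323]
ee_rot: [1.568, 1.695, -0.816]
force: [-0.1, -0.2, -0.4]
width: 0.587
gripper_force: 0.0
```

Released cleanly. Retract straight back along the tool axis, away from the utensils, and look.

Call:
carry_out(increments=[-1,10,7,0,0,0,-2,16,11,0,0,0,-3,24,17,0,0,0,-3,33,23,0,0,0,-3,33,23,0,0,0,-3,33,23,0,0,0,0,0,0,0,0,0,0,0,0,0,0,0])

```text
clock: 17.1
position: [0.5281, -0.1054, 0.2365]
ee_rot: [1.567, 1.695, -0.816]
force: [-0.2, -0.7, -1.1]
width: 0.602
gripper_force: 0.0
```

```bash
python3 - <<'E'
from cell import vision,readout;import cv2,numpy as np
w=vision.get_image('wrist'); s=vision.get_image('scene')[140:300,100:320]
a=cv2.resize(w,(480,360)); b=cv2.resize(s,(320,233),interpolation=cv2.INTER_CUBIC)
W=cv2.resize(w[60:300,150:500],(800,548),interpolation=cv2.INTER_CUBIC)
W[-233:,-320:]=b
cv2.imwrite('pics/end.png',W[...,::-1]); print(readout.observe()['clock'],readout.observe()['position'])
E
```

```text
17.2 [ 0.52778308 -0.10655784  0.23608922]
```

View pics/end.png

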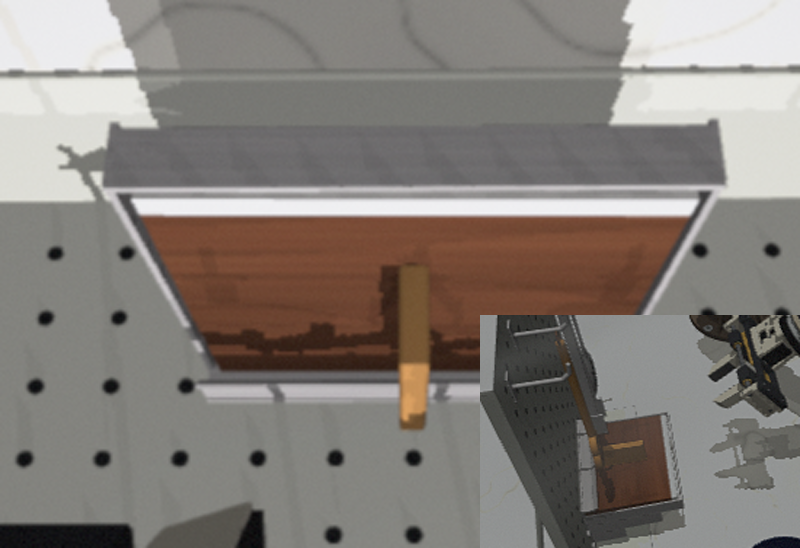

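The board lies flat behind the front rail: trim strip at y≈207 inside the rail, rear edge under the lip at y≈375, level and centred between the cheeks. The gripper is clear.

```bash
python3 -c "
from cell import arm; print(arm.sign_off())"
```

```text
the job is handed in; nothing more can be done
None
```

The walnut board is back in its frame: rear edge under the lip, front lowered under control and lying flat behind the front rail, released and handed in at about 17 s, with no contact with the utensils, pan, jar or trivet that I could see.

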